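Refit the washed cooker knob and hold it in

ROBOT

A 6-joint arm with a two-finger parallel gripper is mounted at the origin on the work surface. World frame = base frame: x ahead of the robot, y to its left, z up, the work surface at z = 0. Lengths are in m, angles in degrees, forces in N, time in s.
With the tool pointing down it reaches from about 0.4 to 0.825 m from the base axis. Payload 7 kg.
Tool frame: the origin (TCP) lies on the mounting face of the last link; the fingertips stand 178 mm ahead of it and the grasp point (between the pads) lies 159 mm ahead of it (ctrl.tip_extent is the distance from the TCP to the fingertips, in m); z points along the fingers, y is the direction in which the jaws open and shut (so a half turn about z gives the same grasp; the last joint's range is limited). The gripper opens to 88 mm and grips with 3 to 60 N. Pads are 19 mm wide; open, the fingers measure 130 mm over their backs; the gripper's body (78 mm by 193 mm) begins 47 mm behind the grasp point.
Start: joints at [92.939, 20.546, 0.682, 0, -70.136, -16.507], TCP at [0.158, 0.656, 0.405] pointing down, gripper open.
Joint ranges: [-176.03, 176.03], [-82.01, 121.73], [-58.28, 71.71], [-173.87, 95.51], [-174.79, -0.11], [-173.66, 173.66]. Speed limits (degrees/s): [136.94, 136.94, 172.46, 180, 180, 180].

INTERFACE

Orientations are given as [roll, pitch, yaw] about the fixed x, y, z axes, in that order (R = Rz(yaw) Ry(pitch) Rx(roll)).
In Python, from plant import ctrl gives the robot as it stands. The module is installed in compiled form; this text tells all that it offers.
- The arm moves only by the tool carry_out, never from a script. Its argument "moves" is text: rows parted by semicolons, each of 7 numbers parted by spaces: the finger opening in m, from 0 to 0.0876, then the shift along the tool's x, y, z in m, then the turn, a rotation vector about the tool's x, y, z in rad. A call has 1 to 20 rows; each row is the pose to reach, as a shift and turn from the pose commanded when the call began, along the tool's axes at that moment; what a row does not reach only later rows make up. A row lasts 1/10 s, in which the tool goes at most 50 mm and 8.59 degrees, less where a joint would pass 70% of its speed; a pose out of reach is approached as far as the arm can. A call with a gripper value outside its range is refused whole. The fingers move at their own pace and stop on an object; the grip force is fixed at half the most. Time passes only in rows, so rows that repeat a pose let the fingers close. It gives the time, the measured TCP pose, the force and the opening at its end, in the units of the state.
- ctrl.get_obs(): the state, without advancing time (a new reading comes with each control period).
- ctrl.snapshot(name): name is "scene" or "top" or "wrist"; returns a dict with "image" (400x640x3 uint8, red, green, blue), "K" (3x3 intrinsics, pixels), "R" (3x3) and "t" (3): a world point X has camera coordinates R X + t. Camera axes: x right, y down, z forward; pixel columns grow to the right and rows downward; lengths in m; the calibration is good to about 2 mm. The wrist camera is an equidistant fisheye: a pixel r from the principal point sees the ray r / f radians off the axis. A picture is of the moment at which its call begins. There is no depth.
- ctrl.close_job(): hands the job in, once; it reports no verdict.
Trained networks look in a picture, given as the dict that the camera call returned (one of the last four; its "shot" number tells which), for a name from the list of things; names that differ only in an ending like _2 or _b are one class to them, and where a whole thing is asked for, a point or a joint stands for the part that bears it (a point fixed in the world has none). Each returns a list of dicts, best first, with "confidence" (0 to 1); they miss things now and then, are a little off and sometimes report something else, mostly with a low value. They report only what shows in the picture. A call takes as long as a camera call. They do not tell look-alikes from the thing itself.
- ctrl.recognise(picture, label): "extent" ([left, top, right, bottom] in pixels, round what is visible of it).
- ctrl.trace(picture, label): "region" (400x640 bool, what is visible of it) and "extent" ([left, top, right, bottom] in pixels, round what is visible of it).
- ctrl.mark_of(picture, label): "at" ([row, column] in pixels: a listed point, or the origin of a listed thing).
The state is a dict: "clock": time; "joint_pos": joint angles; "qvel": joint speeds; "tau": joint torques, N m; "tool_pos": TCP position; "orientation": TCP orientation; "force": force on the tool from outside, world axes, zero at the start; "moment": the same for the moment, N m; "opening": finger opening in m.
Only numpy, scipy, OpenCV 4.12 (cv2) and the standard library are available. Lean on these libraries where they do the work, as an engineer would, in place of code of your own. Each camera call takes 0.05 s, during which the arm holds its last target.

TASK

The black knob of the small gas cooker was taken off for washing and lies on the counter. Pick it up, turn it so that its white pointer faces the same way as the red mark on the cooker's control spindle (so the flats match), slide it fully home on the spindle, then press it right in against the spring as you would while lighting the burner. Press firmly but do not force it, leave the bowl, teapot and spoons where they are, and finish while still gripping the knob and keeping it pressed in.

Things in the scene. Friction and masses are not known exactly. Their poses are not given: they have to be found in the camera images.
- knob_mid (a point): Loose black cooker knob, 40 mm high, standing bore down. Point on its axis, 20 mm above its underside. z up the axis; x towards the end of the grip with the white pointer line (on top and down that end). The grip is an upright bar 46 mm long (x), 26 mm wide (y: grip across y), from foot to top; a steel flange 52 mm across, 5 mm high, rings its foot. About 70 g.
- knob_bore (a point): Mouth of the knob's bore: centre of the knob's underside, axes as the knob's. The bore is 20 mm deep, 18 mm wide along y, with its flat on the x (pointer) side, 3 mm from the axis.
- spindle_seat (a point): Upright control spindle at the right-hand (-y) end of the cooker. Point on its axis, on top of its aluminium collar (48 mm across), the seat for the knob's underside; at rest 86 mm above the counter; sinks with the spindle. z up; x towards the flat side of the shaft; the red mark on the collar is on that side. With the knob home, knob_mid is 20 mm above this point. The spindle does not turn.
- spindle_tip (a point): Top end of the brass D-shaft, on its axis, 16 mm above the seat. Shaft 16 mm in diameter, its flat 2 mm from the axis on the x side, top 3 mm tapered. Clearance to the bore 1 mm all round: it enters only with the knob's x along the spindle's x, within about 10 degrees.
- spindle (a joint): How far the spindle is pressed in, m: 0 at rest, stop at 0.008. A spring pushes it out: it begins to move at about 4 N and needs about 10.5 N to reach the stop, beyond which it is rigid.
- cooker: Fixed single-burner tabletop gas cooker, 280 mm (x) by 400 mm (y), top plate 70 mm above the counter, origin at the centre of its underside. The burner and pan support (up to 106 mm above the counter, 240 mm across) are centred at y = +55 mm; the spindle stands at x = -20 mm, y = -145 mm.
- bowl: Clear glass bowl, 130 mm across, 60 mm high, origin under its centre. Bystander.
- teapot_mid (a point): Blue ceramic teapot with white lid on, body 128 mm across, 135 mm high, spout to its +x (115 mm out) and handle to -x; this point is on its axis 60 mm up. Bystander.
- spoon0: Steel spoon, 160 mm long, lying along its x. Bystander.
- spoon1: Steel spoon, 160 mm long, lying along its x. Bystander.
There are look-alikes about, which are no part of the job. Leave any pink look-alike of the part that bears knob_mid alone.

How it is judged (in metres and radians):
On the way, in this order (a step that is already met when the one before it is completed fails the run):
1. the knob is picked up, clear of the counter, in the gripper (height (world z) of knob_mid above 0.045 m and contact force between the fingers and knob above 1 N), for 0.2 s.
2. the knob is fully home on the spindle, its pointer on the side of the red mark (z of knob_mid in the frame of spindle_seat below 0.0225 m and horizontal distance between knob_mid and spindle_seat below 0.003 m and angle between the x axis of knob_mid and the x axis of spindle_seat, either way round below 0.3 rad), for 0.1 s.
At the end, for the whole second after the job is handed in: The knob is home on the D-shaft (underside within 2.5 mm of the collar, axis within 3 mm, x axes within 0.3 rad, upright within 0.1 rad), the spindle is pressed in more than 6 of its 8 mm, the knob is at rest and the fingers still hold it with more than 2 N, all through the last second (all of step 2 and z of knob_mid in the frame of spindle_seat above 0.017 m and angle between knob_mid's own z axis and vertical below 0.1 rad and value of joint spindle above 0.006 m and contact force between the fingers and knob above 2 N and linear speed of knob below 0.02 m/s); the arm keeps its last pose, push and grip.
It fails at once if the knob or anything else is forced on the spindle with more than 60 N (contact force between spindle and anything else above 60 N).
It fails at once if the bowl, teapot or a spoon is moved by more than 25 mm (distance of any of bowl, teapot_mid, spoon0, spoon1 from where it was at the start of the episode above 0.025 m).
It also fails if it takes over 48 s, if anything falls off the work surface, if the arm or the gripper's body presses on something with over 40 N, if the wrist force passes 120 N, or if a joint passes its speed limit or range.

## Working session

There is one attempt and no reset: what is moved stays moved. The work goes in short steps, Python scripts to look and compute and a tool call to move; the robot and the scene stay as the last step left them, time stands still between calls to the robot, and variables do not carry over. Pictures are saved under pics/ and viewed, and the job is handed in when it is done.

Besides the shell and the picture viewer there is one more tool, called as name(argument=value, ...), one argument or row to a line, values as JSON. carry_out: Moves the arm, as the interface text tells. Its arguments: {"type":"object","properties":{"moves":{"type":"string"}},"required":["moves"]}

```bash
mkdir -p pics; cat > h.py <<'E'
import numpy as np,cv2
from plant import ctrl
def snap(n,fn):
    s=ctrl.snapshot(n); cv2.imwrite(f'pics/{fn}.png',s['image'][:,:,::-1]); return s
def ray_plane(s,uv,z):
    K,R,t=s['K'],s['R'],s['t']; d=R.T@np.linalg.solve(K,np.array([uv[0],uv[1],1.])); c=-R.T@t
    return c+d*(z-c[2])/d[2]
def proj(s,X):
    p=s['K']@(s['R']@np.asarray(X)+s['t']); return p[:2]/p[2]
E
python3 - <<'E'
from h import *
np.set_printoptions(precision=4,suppress=True)
for n in ['scene','top']:
    s=snap(n,n+'0')
    print(n,s['K'].tolist(),-s['R'].T@s['t'])
    for l in ['knob_mid','knob_bore','spindle_seat','spindle_tip','cooker']:
        print(l,[(np.round(m['at'],1).tolist(),round(m['confidence'],2)) for m in ctrl.mark_of(s,l)])
s=snap('wrist','wrist0')
print(ctrl.get_obs())
E
```

```text
scene [[411.9009668541283, 0.0, 317.3066958522005], [0.0, 411.9009668541283, 198.70248222119176], [0.0, 0.0, 1.0]] [0.9894 0.3263 0.8497]
knob_mid [([175.5, 331.4], 0.72), ([157.8, 302.7], 0.58), ([171.6, 332.8], 0.55)]
knob_bore [([176.1, 327.9], 0.65), ([160.8, 304.5], 0.6)]
spindle_seat [([266.6, 391.0], 0.76)]
spindle_tip [([258.1, 392.3], 0.61)]
cooker [([342.8, 419.0], 0.57), ([119.9, 274.9], 0.27)]
top [[512.4428460157696, 0.0, 308.40749364266384], [0.0, 512.4428460157696, 201.46039345768335], [0.0, 0.0, 1.0]] [ 0.2847 -0.1645  1.3242]
knob_mid [([253.7, 379.1], 0.71), ([257.3, 344.2], 0.56)]
knob_bore [([257.9, 376.7], 0.71), ([259.4, 342.5], 0.69)]
spindle_seat [([189.4, 217.5], 0.81)]
spindle_tip [([189.2, 217.7], 0.69)]
cooker [([177.8, 171.5], 0.57)]
{'clock': 0.65, 'joint_pos': array([ 92.9403,  20.5442,   0.6814,   0.0009, -70.1359, -16.5065]), 'qvel': array([-0.0252, -0.0984, -0.0223, -0.0393,  0.0247,  0.0043]), 'tau': array([  0.0002, -58.2082,  29.3222,   7.0006,   0.0126,  -0.    ]), 'tool_pos': array([0.1584, 0.6561, 0.4047]), 'orientation': array([-179.9985,   -0.0005,  -13.566 ]), 'force': array([-0.4513, -0.1177, -0.0266]), 'moment': array([-0.0253,  0.0368, -0.0155]), 'opening': 0.08741097230151204}
```

View pics/scene0.png

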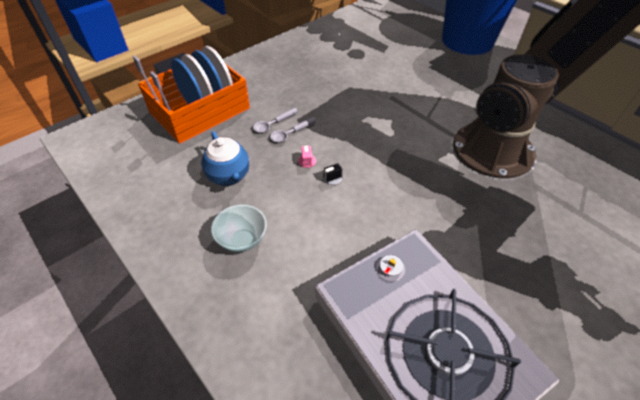

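View pics/top0.png

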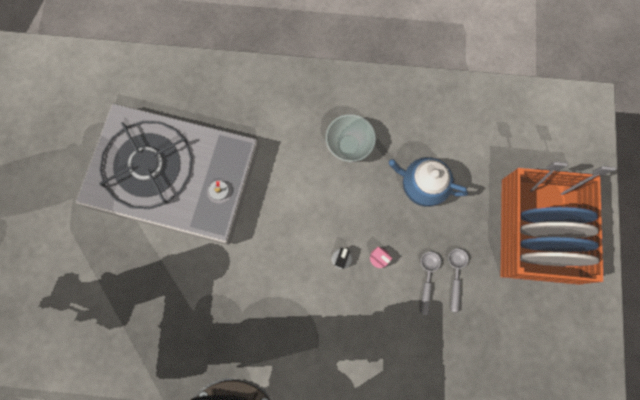

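```bash
python3 - <<'E'
import cv2,numpy as np
a=cv2.imread('pics/top0.png');b=cv2.imread('pics/scene0.png')
f=lambda i,x,y,w,h:cv2.resize(i[y:y+h,x:x+w],(400,300),interpolation=cv2.INTER_CUBIC)
c=np.vstack([np.hstack([f(a,320,220,80,60),f(b,280,140,80,60)]),np.hstack([f(a,178,160,80,60),f(b,350,230,80,60)])])
cv2.imwrite('pics/crop0.png',c)
E
```

```text
(no output)
```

View pics/crop0.png

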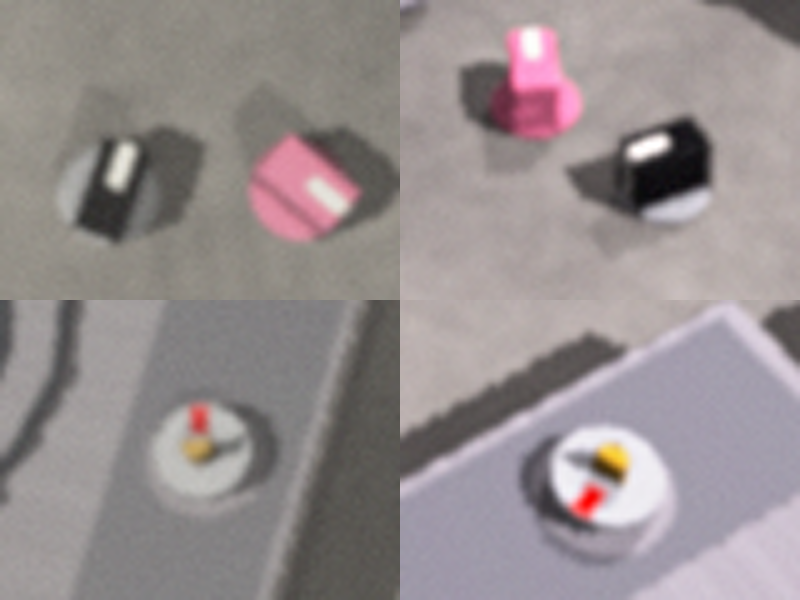

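```bash
python3 - <<'E'
from h import *
from scipy.optimize import least_squares
np.set_printoptions(precision=4,suppress=True)
a=ctrl.snapshot('scene');b=ctrl.snapshot('top')
print(b['R'])
def tri(ps):
    return least_squares(lambda X:np.r_[tuple(proj(s,X)-np.array(p) for s,p in ps)],[0.4,-.2,.05])
r=tri([(a,(331.4,175.5)),(b,(344.2,257.3))]);print('knobmid',r.x,r.fun)
r=tri([(a,(391,266.6)),(b,(217.5,189.4))]);print('seat',r.x,r.fun)
r=tri([(a,(392.3,258.1)),(b,(217.7,189.2))]);print('tip',r.x,r.fun)
# directions from crops
P=lambda s,x,y,ox,oy,z: ray_plane(s,(ox+x/5-.4,oy+y/5-.4),z)
k0=P(b,126,144,320,220,.04);k1=P(b,116,190,320,220,.04);d=k0-k1;print('knob white (top)',k0,k1,np.degrees(np.arctan2(d[1],d[0])))
k0=P(a,628-400,155,280,140,.04);k1=P(a,670-400,137,280,140,.04);d=k0-k1;print('knob white (scene)',k0,k1,np.degrees(np.arctan2(d[1],d[0])))
s0=P(b,200,405-300,178,160,.086);s1=P(b,203,448-300,178,160,.086);d=s0-s1;print('collar ctr/mark',s1,s0,np.degrees(np.arctan2(d[1],d[0])))
s0=P(a,588-400,502-300,350,230,.086);s1=P(a,612-400,472-300,350,230,.086);d=s0-s1;print('collar ctr/mark sc',s1,s0,np.degrees(np.arctan2(d[1],d[0])))
for l in ['bowl','teapot_mid','spoon0']: print(l,[(ray_plane(b,m['at'][::-1],.0),m['confidence']) for m in ctrl.mark_of(b,l)])
E
```

```text
[[ 0.0938 -0.9956 -0.0005]
 [-0.9714 -0.0914 -0.219 ]
 [ 0.218   0.021  -0.9757]]
knobmid [ 0.4398 -0.2397  0.003 ] [-1.1208 -0.2399 -0.8761  0.5865]
seat [0.5719 0.0927 0.0787] [-0.3118 -0.0563 -0.3335  0.1696]
tip [0.567  0.0876 0.1017] [-0.3476 -0.0628 -0.3705  0.1886]
knob white (top) [ 0.4596 -0.2394  0.04  ] [ 0.436  -0.2362  0.04  ] -7.679239595156612
knob white (scene) [ 0.4625 -0.2367  0.04  ] [ 0.4362 -0.2316  0.04  ] -10.912379653827479
collar ctr/mark [0.5714 0.0887 0.086 ] [0.5932 0.0932 0.086 ] 11.449191133940664
collar ctr/mark sc [0.5691 0.0926 0.086 ] [0.5876 0.0957 0.086 ] 9.549699034066784
bowl [(array([ 0.753 , -0.2251,  0.    ]), 0.7)]
teapot_mid [(array([ 0.6717, -0.4513,  0.    ]), 0.96)]
spoon0 [(array([ 0.4013, -0.4635,  0.    ]), 0.96), (array([ 0.4162, -0.5295,  0.    ]), 0.58)]
```

```bash
cat >> h.py <<'E'
from scipy.spatial.transform import Rotation as Ro
def pose(o=None):
    o=o or ctrl.get_obs(); return np.array(o['tool_pos']),Ro.from_euler('xyz',o['orientation'],degrees=True)
def delta(pos,yaw,o=None,base=None):
    p,R=base or pose(o); T=Ro.from_euler('xyz',[180,0,yaw],degrees=True)
    print('shift',np.round(R.inv().apply(np.array(pos)-p),4),'turn',np.round((R.inv()*T).as_rotvec(),4))
def wray(s,uv,z):
    K=s['K']; x=(uv[0]-K[0,2])/K[0,0]; y=(uv[1]-K[1,2])/K[1,1]; r=np.hypot(x,y)
    v=np.array([np.sin(r)*x/r,np.sin(r)*y/r,np.cos(r)]) if r>1e-9 else np.array([0,0,1.])
    d=s['R'].T@v; c=-s['R'].T@s['t']; return c+d*(z-c[2])/d[2]
def wproj(s,X):
    v=s['R']@np.asarray(X)+s['t']; r=np.arctan2(np.hypot(v[0],v[1]),v[2]); n=v[:2]/np.hypot(v[0],v[1])
    return np.array([s['K'][0,2],s['K'][1,2]])+np.array([s['K'][0,0],s['K'][1,1]])*r*n
E
python3 - <<'E'
from h import *
s=snap('wrist','w1'); p,R=pose(); c=-s['R'].T@s['t']; print('cam in tool',R.inv().apply(c-p),s['K']); print(s['R']@R.as_matrix())
delta([.45,.35,.40],-13.57)
delta([.50,.09,.36],10.5)
delta([.50,-.05,.36],0)
E
```

```text
cam in tool [0.06749601 0.00038425 0.02044914] [[309.70691629   0.         311.06950365]
 [  0.         309.70691629 201.57558115]
 [  0.           0.           1.        ]]
[[ 2.24189929e-04  9.99999971e-01 -8.22451403e-05]
 [-9.66901095e-01  1.95784531e-04 -2.55151395e-01]
 [-2.55151372e-01  1.36725289e-04  9.66901111e-01]]
shift [0.3553 0.2292 0.0047] turn [-0.  0.  0.]
shift [0.4649 0.4702 0.0447] turn [-0.      0.     -0.4201]
shift [0.4978 0.6063 0.0447] turn [-0.      0.     -0.2368]
```

View pics/w1.png

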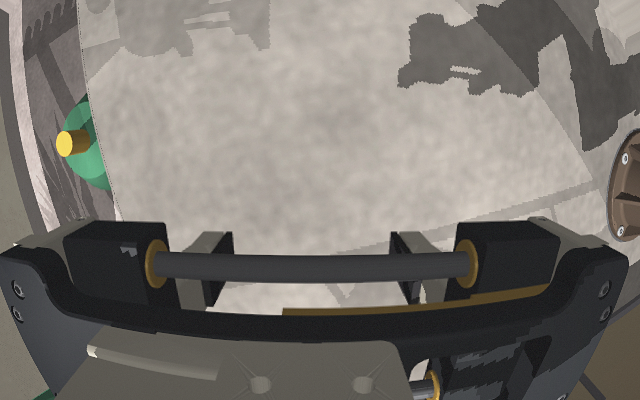

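carry_out(
  moves="0.0876 0.436 0.477 0.045 0 0 -0.42;0.0876 0.436 0.477 0.045 0 0 -0.42;0.0876 0.436 0.477 0.045 0 0 -0.42;0.0876 0.436 0.477 0.045 0 0 -0.42;0.0876 0.436 0.477 0.045 0 0 -0.42;0.0876 0.436 0.477 0.045 0 0 -0.42;0.0876 0.436 0.477 0.045 0 0 -0.42;0.0876 0.436 0.477 0.045 0 0 -0.42;0.0876 0.436 0.477 0.045 0 0 -0.42;0.0876 0.436 0.477 0.045 0 0 -0.42;0.0876 0.436 0.477 0.045 0 0 -0.42;0.0876 0.436 0.477 0.045 0 0 -0.42;0.0876 0.436 0.477 0.045 0 0 -0.42;0.0876 0.436 0.477 0.045 0 0 -0.42;0.0876 0.436 0.477 0.045 0 0 -0.42;0.0876 0.436 0.477 0.045 0 0 -0.42;0.0876 0.436 0.477 0.045 0 0 -0.42",
)

```text
clock: 2.65
tool_pos: [0.4699, 0.0912, 0.3599]
orientation: [-180.0, -0.0, 10.6]
force: [0.9, -0.1, -0.2]
opening: 0.0874
```

```bash
python3 - <<'E'
from h import *
np.set_printoptions(precision=4,suppress=True)
s=snap('wrist','w2'); np.savez('w2.npz',**{k:s[k] for k in ['R','t','K','image']})
o=ctrl.get_obs();print(o['clock'],o['tool_pos'],o['orientation'],o['joint_pos'])
for l,z in [('spindle_seat',.086),('spindle_tip',.102)]:
    for m in ctrl.mark_of(s,l): print(l,m,wray(s,m['at'][::-1],z))
c=wproj(s,[.570,.091,.086]).astype(int);print(c)
i=cv2.imread('pics/w2.png');cv2.imwrite('pics/c2.png',cv2.resize(i[c[1]-40:c[1]+40,c[0]-50:c[0]+50],None,fx=7,fy=7,interpolation=cv2.INTER_CUBIC))
E
```

```text
2.7 [0.4699 0.0913 0.3599] [-179.9869   -0.0283   10.6253] [ 34.6135   3.9415 -27.109   -0.0005 -58.9183  66.0121]
spindle_seat {'at': [83.1, 333.6], 'confidence': 0.95} [0.5711 0.0917 0.086 ]
spindle_tip {'at': [85.0, 332.4], 'confidence': 0.86} [0.5672 0.0931 0.102 ]
[334  84]
```

View pics/c2.png

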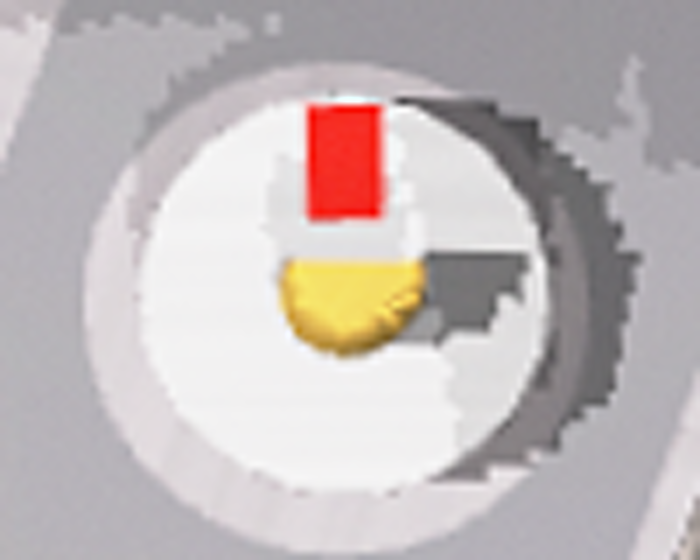

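View pics/w2.png

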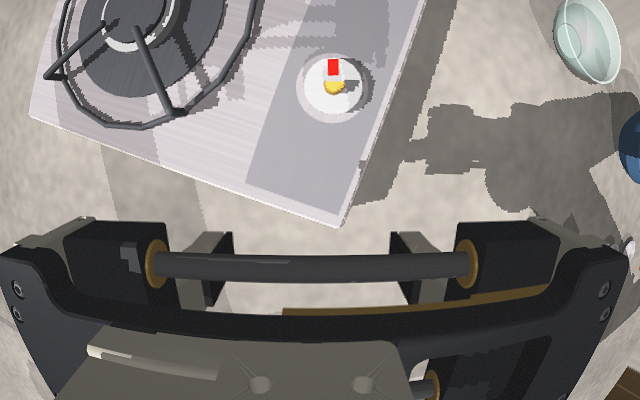

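```bash
python3 - <<'E'
from h import *
np.set_printoptions(precision=4,suppress=True)
s=dict(np.load('w2.npz')); c=(334,84)
f=lambda X,Y:(c[0]-50+(X+.5)/7-.5,c[1]-40+(Y+.5)/7-.5)
for z in [.086]:
    q=[wray(s,f(*p),z) for p in [(140,295),(548,290),(345,492),(345,97)]]
    print(np.array(q)); 
    from scipy.optimize import least_squares
    r=least_squares(lambda v:[np.hypot(*(a[:2]-v[:2]))-v[2] for a in q],[.57,.09,.024]);print(r.x,r.fun)
    L=[wray(s,f(*p),z)[:2] for p in [(307,105),(307,217),(383,217),(383,105)]];print(np.array(L))
    for a,b in [(1,0),(2,3)]: d=L[b]-L[a];print(np.degrees(np.arctan2(d[1],d[0])))
    for a,b in [(0,3),(1,2)]: d=L[a]-L[b];print(np.degrees(np.arctan2(d[1],d[0]))-90)
    m=np.mean(L,0)-r.x[:2];print('radial',np.degrees(np.arctan2(m[1],m[0])))
a=wray(s,f(282,260),.102)[:2];b=wray(s,f(422,260),.102)[:2];d=a-b;print('flat',a,b,np.hypot(*d),np.degrees(np.arctan2(d[1],d[0]))-90)
u=np.array([np.cos(np.radians(10.8)),np.sin(np.radians(10.8))]);print('axis from flat',(a+b)/2-.002*u)
delta([.345,-.222,.32],-9)
E
```

```text
[[0.5643 0.1151 0.086 ]
 [0.5744 0.0689 0.086 ]
 [0.546  0.0876 0.086 ]
 [0.5922 0.0963 0.086 ]]
[0.5691 0.0919 0.0236] [ 0.0001  0.0001 -0.0001 -0.0001]
[[0.5904 0.1004]
 [0.5771 0.0979]
 [0.5788 0.0893]
 [0.5922 0.0918]]
10.51965883475378
10.454798271692644
11.8697037251669
11.721113411519198
radial 10.688840702845095
flat [0.5692 0.1001] [0.5723 0.0852] 0.015169222119352142 11.71392237045987
axis from flat [0.5688 0.0923]
shift [-0.1806  0.2848  0.0397] turn [-0.0003 -0.0004  0.3424]
```

carry_out(
  moves="0.0876 -0.181 0.285 0.04 0 0 0.342;0.0876 -0.181 0.285 0.04 0 0 0.342;0.0876 -0.181 0.285 0.04 0 0 0.342;0.0876 -0.181 0.285 0.04 0 0 0.342;0.0876 -0.181 0.285 0.04 0 0 0.342;0.0876 -0.181 0.285 0.04 0 0 0.342;0.0876 -0.181 0.285 0.04 0 0 0.342;0.0876 -0.181 0.285 0.04 0 0 0.342;0.0876 -0.181 0.285 0.04 0 0 0.342;0.0876 -0.181 0.285 0.04 0 0 0.342",
)

```text
clock: 3.8
tool_pos: [0.3448, -0.2224, 0.3199]
orientation: [-180.0, -0.0, -9.0]
force: [1.2, 0.3, 0.3]
opening: 0.0874
```

```bash
python3 - <<'E'
from h import *
np.set_printoptions(precision=4,suppress=True)
s=snap('wrist','w3'); np.savez('w3.npz',**{k:s[k] for k in ['R','t','K','image']})
o=ctrl.get_obs();print(o['clock'],o['tool_pos'],o['orientation'],o['joint_pos'])
for l,z in [('knob_mid',.02),('knob_bore',.0)]:
    for m in ctrl.mark_of(s,l): print(l,m,wray(s,m['at'][::-1],z))
c=wproj(s,[.436,-.237,.02]).astype(int);print(c)
i=cv2.imread('pics/w3.png');cv2.imwrite('pics/c3.png',cv2.resize(i[c[1]-40:c[1]+40,c[0]-50:c[0]+50],None,fx=7,fy=7,interpolation=cv2.INTER_CUBIC))
E
```

```text
3.85 [ 0.3449 -0.2221  0.3199] [-179.997    -0.0399   -8.9899] [ -4.9114  -0.6272 -37.8594  -0.0001 -52.7278  85.9216]
knob_mid {'at': [93.3, 306.1], 'confidence': 0.95} [ 0.4376 -0.233   0.02  ]
knob_mid {'at': [67.0, 409.2], 'confidence': 0.82} [ 0.4508 -0.3308  0.02  ]
knob_bore {'at': [74.4, 405.3], 'confidence': 0.96} [ 0.4464 -0.3325  0.    ]
knob_bore {'at': [97.8, 307.2], 'confidence': 0.71} [ 0.435  -0.2333  0.    ]
knob_bore {'at': [92.5, 304.7], 'confidence': 0.69} [ 0.4404 -0.2318  0.    ]
[310  94]
```

View pics/c3.png

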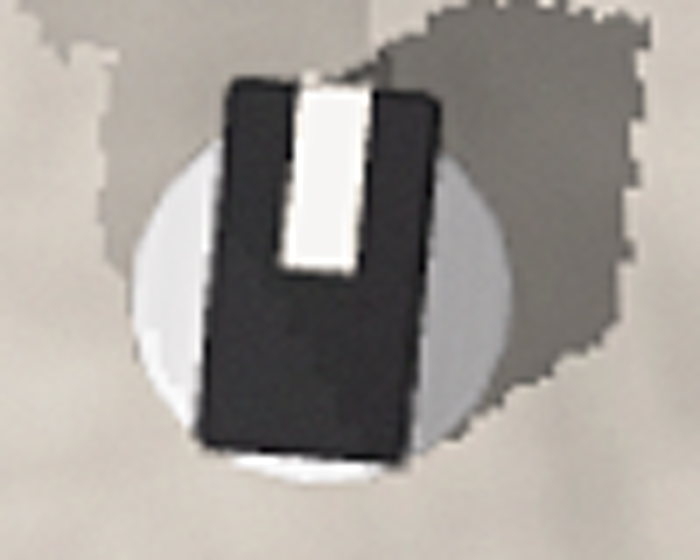

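```bash
python3 - <<'E'
from h import *
np.set_printoptions(precision=4,suppress=True)
s=dict(np.load('w3.npz')); c=(310,94)
f=lambda X,Y:(c[0]-50+(X+.5)/7-.5,c[1]-40+(Y+.5)/7-.5)
ang=lambda d:np.degrees(np.arctan2(d[1],d[0]))
L=[wray(s,f(*p),.04)[:2] for p in [(227,82),(440,96),(408,462),(198,445)]];L=np.array(L);print(L,L.mean(0))
print(ang(L[0]-L[3]),ang(L[1]-L[2]),ang(L[0]-L[1])-90,ang(L[3]-L[2])-90,[np.hypot(*(L[i]-L[(i+1)%4])) for i in range(4)])
W=[wray(s,f(*p),.04)[:2] for p in [(283,268),(298,88),(354,272),(370,90)]];print(ang(W[1]-W[0]),ang(W[3]-W[2]),np.mean(W,0))
q=[wray(s,f(*p),.005) for p in [(133,300),(513,300),(320,483),(180,427),(470,180)]]
from scipy.optimize import least_squares
r=least_squares(lambda v:[np.hypot(*(a[:2]-v[:2]))-v[2] for a in q],[.43,-.23,.026]);print(r.x,r.fun)
E
```

```text
[[ 0.4613 -0.2253]
 [ 0.4556 -0.2498]
 [ 0.4124 -0.2392]
 [ 0.4184 -0.2149]] [ 0.4369 -0.2323]
-13.572504411716917 -13.861417106981067 -13.180625949683147 -13.979802170300715 [np.float64(0.025184373631185517), np.float64(0.0444835831542653), np.float64(0.024960108702718517), np.float64(0.04413333658972891)]
-13.61890509616877 -13.8767343487903 [ 0.4476 -0.235 ]
[ 0.4365 -0.2321  0.0256] [-0.0002  0.     -0.0002  0.0004  0.    ]
```

```bash
python3 - <<'E'
from h import *
delta([.4367,-.2322,.25],-13.7)
delta([.4367,-.2322,.188],-13.7)
E
```

```text
shift [ 0.0922 -0.0043  0.0699] turn [-0.     -0.0005  0.0827]
shift [ 0.0922 -0.0043  0.1319] turn [-0.     -0.0005  0.0827]
```

carry_out(
  moves="0.06 0.092 -0.0043 0.03 0 0 0.083;0.06 0.092 -0.0043 0.05 0 0 0.083;0.06 0.092 -0.0043 0.07 0 0 0.083;0.06 0.092 -0.0043 0.07 0 0 0.083;0.06 0.092 -0.0043 0.09 0 0 0.083;0.06 0.092 -0.0043 0.11 0 0 0.083;0.06 0.092 -0.0043 0.125 0 0 0.083;0.06 0.092 -0.0043 0.132 0 0 0.083;0.06 0.092 -0.0043 0.132 0 0 0.083;0.06 0.092 -0.0043 0.132 0 0 0.083;0.06 0.092 -0.0043 0.132 0 0 0.083",
)

```text
clock: 5.05
tool_pos: [0.4361, -0.2333, 0.1888]
orientation: [-180.0, -0.1, -13.8]
force: [0.1, -0.6, 0.3]
opening: 0.0603
```

```bash
python3 - <<'E'
from h import *
s=snap('wrist','w4')
o=ctrl.get_obs();print(o['clock'],o['tool_pos'],o['orientation'],o['force'],o['opening'])
E
```

```text
5.1 [ 0.4361029  -0.23330907  0.18867317] [-1.79990731e+02 -9.92432615e-02 -1.38384570e+01] [-0.30468397  0.02142768  0.00280252] 0.059955586871137445
```

View pics/w4.png

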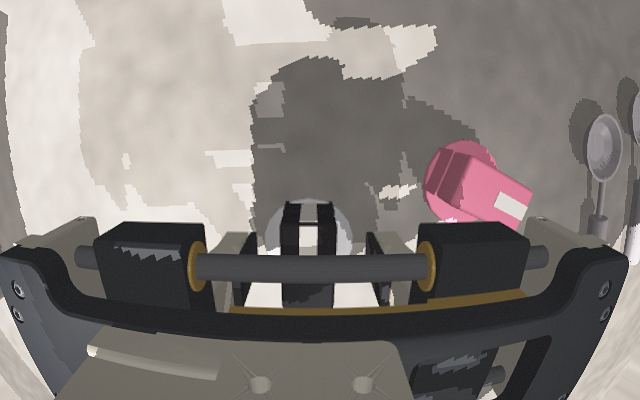

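carry_out(
  moves="0.01 0 0 0 0 0 0;0.01 0 0 0 0 0 0;0.01 0 0 0 0 0 0;0.01 0 0 0 0 0 0;0.01 0 0 0 0 0 0;0.01 0 0 0 0 0 0;0.01 0 0 0 0 0 0;0.01 0 0 0 0 0 0;0.01 0 0 0 0 0 0;0.01 0 0 0 0 0 0",
)

```text
clock: 6.1
tool_pos: [0.4358, -0.2333, 0.1876]
orientation: [-180.0, 0.0, -13.9]
force: [-0.6, 0.7, 0.1]
opening: 0.0259
```

carry_out(
  moves="0.01 0 0 -0.03 0 0 0;0.01 0 0 -0.06 0 0 0;0.01 0 0 -0.1 0 0 0;0.01 0 0 -0.13 0 0 0;0.01 0 0 -0.15 0 0 0;0.01 0 0 -0.15 0 0 0;0.01 0 0 -0.15 0 0 0;0.01 0 0 -0.15 0 0 0",
)

```text
clock: 6.9
tool_pos: [0.4353, -0.2332, 0.3366]
orientation: [-180.0, 0.1, -13.9]
force: [-0.0, -0.1, -1.6]
opening: 0.0259
```

```bash
python3 - <<'E'
from h import *
np.set_printoptions(precision=4,suppress=True)
s=snap('wrist','w5')
o=ctrl.get_obs();print(o['clock'],o['tool_pos'],o['orientation'],o['force'],o['opening'],o['joint_pos'])
i=cv2.imread('pics/w5.png');cv2.imwrite('pics/c5.png',cv2.resize(i[180:310,230:400],None,fx=4,fy=4,interpolation=cv2.INTER_CUBIC))
a=ctrl.snapshot('scene');print(a['t']-0,[m for m in ctrl.mark_of(a,'knob_mid')])
delta([.569,.092,.338],11)
E
```

```text
6.95 [ 0.4353 -0.2333  0.3365] [179.9965   0.1247 -13.865 ] [ 0.9841  0.8236 -0.3607] 0.026120086563478775 [ -5.3376   6.8316 -27.2295  -0.0181 -56.0627  81.4828]
[ 0.5248 -0.1484  1.2288] [{'at': [125.9, 332.5], 'confidence': 0.71}, {'at': [258.5, 391.1], 'confidence': 0.62}, {'at': [158.0, 304.9], 'confidence': 0.61}]
shift [ 0.0516 -0.3478 -0.0016] turn [-0.0002  0.0021 -0.4338]
```

View pics/c5.png

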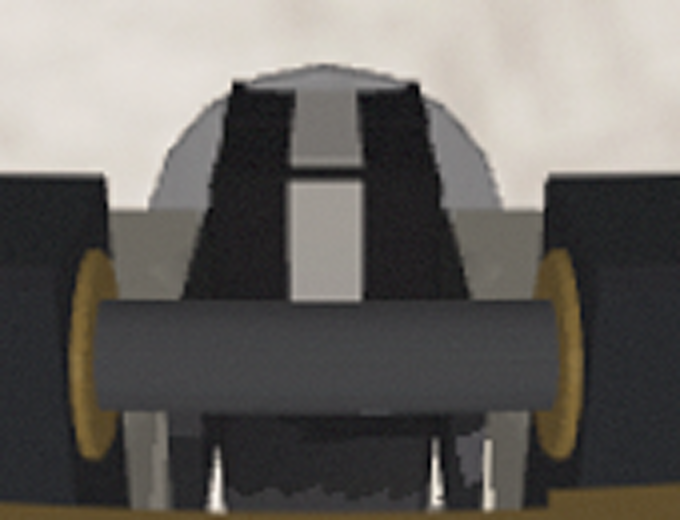

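carry_out(
  moves="0.01 0.051 -0.3475 0 0 0.002 -0.434;0.01 0.051 -0.3475 0 0 0.002 -0.434;0.01 0.051 -0.3475 0 0 0.002 -0.434;0.01 0.051 -0.3475 0 0 0.002 -0.434;0.01 0.051 -0.3475 0 0 0.002 -0.434;0.01 0.051 -0.3475 0 0 0.002 -0.434;0.01 0.051 -0.3475 0 0 0.002 -0.434;0.01 0.051 -0.3475 0 0 0.002 -0.434;0.01 0.051 -0.3475 0.015 0 0.002 -0.434;0.01 0.051 -0.3475 0.027 0 0.002 -0.434;0.01 0.051 -0.3475 0.027 0 0.002 -0.434;0.01 0.051 -0.3475 0.027 0 0.002 -0.434;0.01 0.051 -0.3475 0.027 0 0.002 -0.434;0.01 0.051 -0.3475 0.027 0 0.002 -0.434",
)

```text
clock: 8.45
tool_pos: [0.5687, 0.0916, 0.3114]
orientation: [180.0, -0.2, 11.0]
force: [0.3, -0.3, 0.2]
opening: 0.0261
```

```bash
python3 - <<'E'
from h import *
np.set_printoptions(precision=4,suppress=True)
s=snap('wrist','w6'); np.savez('w6.npz',**{k:s[k] for k in ['R','t','K','image']})
o=ctrl.get_obs();print(o['clock'],o['tool_pos'],o['orientation'],o['force'],o['opening'],o['joint_pos'])
i=cv2.imread('pics/w6.png');cv2.imwrite('pics/c6.png',cv2.resize(i[180:280,240:380],None,fx=5,fy=5,interpolation=cv2.INTER_CUBIC))
a=snap('scene','s6');i=cv2.imread('pics/s6.png');cv2.imwrite('pics/d6.png',cv2.resize(i[200:300,320:460],None,fx=5,fy=5,interpolation=cv2.INTER_CUBIC))
E
```

```text
8.5 [0.5686 0.0916 0.3113] [179.9879  -0.1698  10.993 ] [-0.6237  0.2798 -0.704 ] 0.025827424809340745 [ 28.6291  15.7383 -19.3989   0.0771 -54.7046  72.3195]
```

View pics/c6.png

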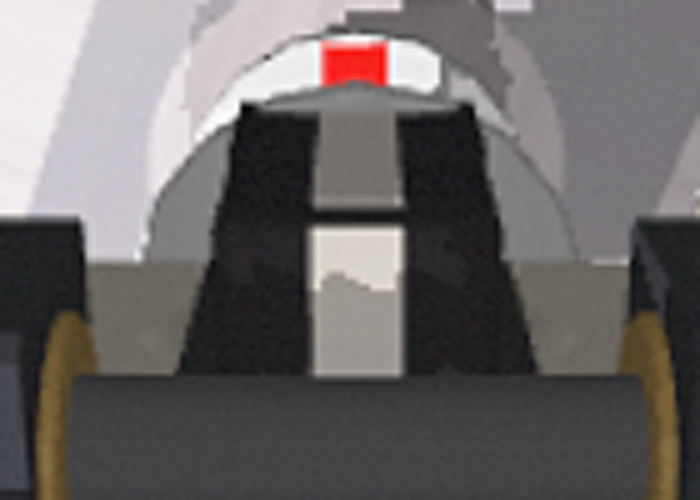

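View pics/d6.png

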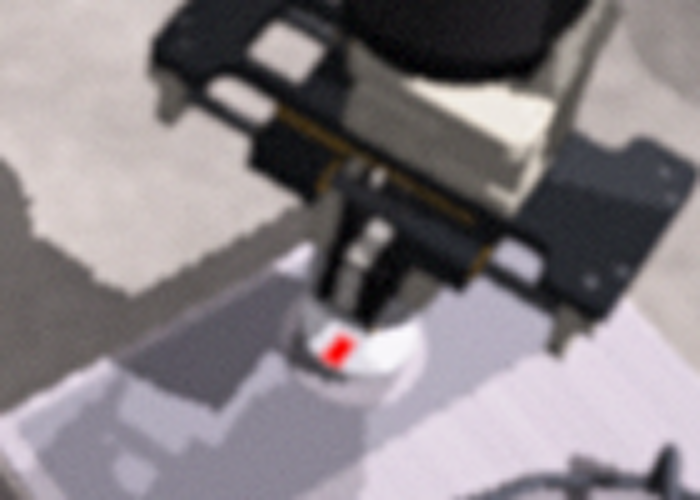

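```bash
python3 - <<'E'
from h import *
np.set_printoptions(precision=4,suppress=True)
s=dict(np.load('w6.npz'))
f=lambda X,Y:(240+(X+.5)/5-.5,180+(Y+.5)/5-.5)
y=np.radians(11);u=np.array([np.cos(y),np.sin(y)])
v=np.array([np.sin(y),-np.cos(y)])
tcp=np.array([.5686,.0916])
def tool(p,z): q=wray(s,f(*p),z)[:2]-tcp; return np.array([q@u,q@v])*1e3
zu=.1237
print('flange front top edge',tool((356,83),zu+.005),' bar top front corners',tool((240,103),zu),)
print('collar front',tool((350,33),.086), tool((356,33),.086))
print('mark outer',tool((323,43),.086),tool((387,43),.086))
print('flange sides',tool((150,255),zu+.005),tool((575,255),zu+.005))
print('bar top end', tool((310,210),zu+.04),tool((402,210),zu+.04))
# from w2: mark outer edge world vs collar centre
print('spindle meas in tool', (np.array([.569,.092])-tcp)@np.c_[u,v]*1e3)
E
```

```text
flange front top edge [28.2193 -0.0859]  bar top front corners [ 24.7139 -13.0594]
collar front [24.8366 -0.9254] [24.8365 -0.1139]
mark outer [23.4542 -4.5844] [23.4536  4.0849]
flange sides [  8.4081 -23.1879] [ 8.3948 24.48  ]
bar top end [25.3814 -4.0495] [25.3813  3.9208]
spindle meas in tool [ 0.469  -0.3163]
```

```bash
python3 - <<'E'
from h import *
from scipy.optimize import least_squares
np.set_printoptions(precision=4,suppress=True)
s=dict(np.load('w6.npz'))
f=lambda X,Y:np.array((240+(X+.5)/5-.5,180+(Y+.5)/5-.5))
y=np.radians(11);u=np.array([np.cos(y),np.sin(y)]);v=np.array([np.sin(y),-np.cos(y)])
tcp=np.array([.5686,.0916])
W=lambda q,zu,a,b,z: np.r_[tcp+u*(q[0]+a)+v*(q[1]+b),zu+z]
def g(X): return (wproj(s,X)-np.array([240,180])+.5)*5-.5
for cx in [0,.001,.002]:
  for zu in [.122,.1237]:
    q=(cx,0)
    print(cx,zu,'footL',g(W(q,zu,.023,-.013,.005)),'footR',g(W(q,zu,.023,.013,.005)),'top end',g(W(q,zu,.023,0,.04)),'fl top',g(W(q,zu,.026,0,.005)),'fl bot',g(W(q,zu,.026,0,0)))
i=cv2.imread('pics/w6.png');cv2.imwrite('pics/c6b.png',cv2.resize(i[180:230,270:350],None,fx=10,fy=10,interpolation=cv2.INTER_NEAREST))
E
```

```text
0 0.122 footL [238.6486 125.5275] footR [474.9567 125.5196] top end [356.7477 229.6043] fl top [356.7994  99.0696] fl bot [356.8056  88.1555]
0 0.1237 footL [237.4992 129.6145] footR [476.1019 129.6065] top end [356.7444 235.9667] fl top [356.7972 102.9243] fl bot [356.8035  91.7974]
0.001 0.122 footL [238.4699 116.743 ] footR [475.1342 116.7349] top end [356.7465 218.8613] fl top [356.7987  90.1895] fl bot [356.805   79.5082]
0.001 0.1237 footL [237.3158 120.7508] footR [476.284  120.7428] top end [356.7433 225.1107] fl top [356.7965  93.9623] fl bot [356.8029  83.0722]
0.002 0.122 footL [238.2932 107.9319] footR [475.3096 107.9239] top end [356.7454 208.0677] fl top [356.7981  81.2841] fl bot [356.8044  70.8377]
0.002 0.1237 footL [237.1345 111.8599] footR [476.464  111.8518] top end [356.7421 214.2025] fl top [356.7959  84.9743] fl bot [356.8023  74.3232]
```

View pics/c6b.png

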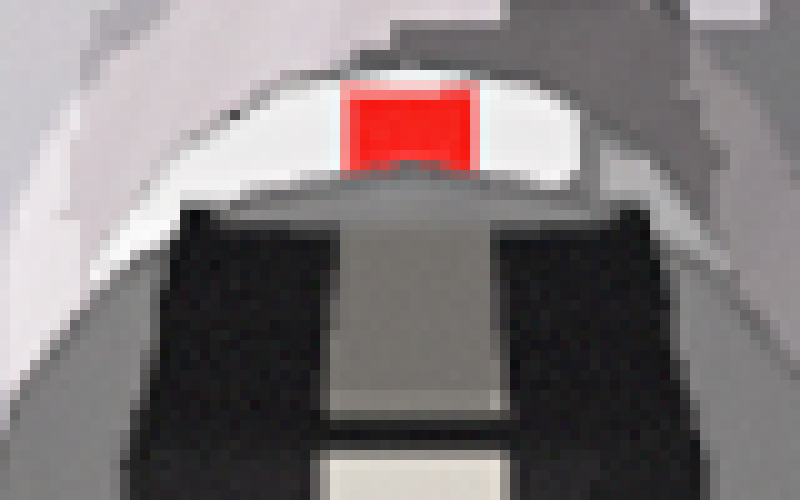

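carry_out(
  moves="0.01 -0.0004 -0.0002 0.01 0 0 0;0.01 -0.0004 -0.0002 0.018 0 0 0;0.01 -0.0004 -0.0002 0.02 0 0 0;0.01 -0.0004 -0.0002 0.022 0 0 0;0.01 -0.0004 -0.0002 0.023 0 0 0;0.01 -0.0004 -0.0002 0.024 0 0 0;0.01 -0.0004 -0.0002 0.024 0 0 0;0.01 -0.0004 -0.0002 0.024 0 0 0",
)

```text
clock: 9.35
tool_pos: [0.5682, 0.092, 0.2868]
orientation: [180.0, -0.1, 11.0]
force: [-0.1, -0.2, -0.6]
opening: 0.0257
```

carry_out(
  moves="0.01 0 0 0.001 0 0 0;0.01 0 0 0.002 0 0 0;0.01 0 0 0.003 0 0 0;0.01 0 0 0.004 0 0 0;0.01 0 0 0.004 0 0 0;0.01 0 0 0.004 0 0 0",
)

```text
clock: 9.95
tool_pos: [0.5681, 0.092, 0.2826]
orientation: [180.0, -0.1, 11.0]
force: [0.3, 0.4, -0.3]
opening: 0.0259
```

carry_out(
  moves="0.01 0 0 0.001 0 0 0;0.01 0 0 0.002 0 0 0;0.01 0 0 0.003 0 0 0;0.01 0 0 0.004 0 0 0;0.01 0 0 0.005 0 0 0;0.01 0 0 0.006 0 0 0;0.01 0 0 0.006 0 0 0;0.01 0 0 0.006 0 0 0",
)

```text
clock: 10.75
tool_pos: [0.5681, 0.092, 0.2766]
orientation: [180.0, -0.1, 11.0]
force: [1.7, 0.2, -1.2]
opening: 0.0261
```

carry_out(
  moves="0.01 0 0 0.001 0 0 0;0.01 0 0 0.002 0 0 0;0.01 0 0 0.003 0 0 0;0.01 0 0 0.0035 0 0 0;0.01 0 0 0.004 0 0 0;0.01 0 0 0.0045 0 0 0;0.01 0 0 0.0045 0 0 0;0.01 0 0 0.0045 0 0 0",
)

```text
clock: 11.55
tool_pos: [0.5681, 0.092, 0.2723]
orientation: [180.0, -0.1, 11.0]
force: [-1.7, 0.2, 3.8]
opening: 0.0256
```

```bash
python3 - <<'E'
from h import *
s=snap('wrist','w7')
o=ctrl.get_obs();print(o['clock'],o['tool_pos'],o['force'],o['moment'])
i=cv2.imread('pics/w7.png');cv2.imwrite('pics/c7.png',cv2.resize(i[180:280,240:380],None,fx=5,fy=5,interpolation=cv2.INTER_CUBIC))
E
```

```text
11.6 [0.56813703 0.09195324 0.27227573] [-0.69440991 -0.01267626  3.68676103] [0.02733405 0.54420182 0.01973232]
```

View pics/c7.png

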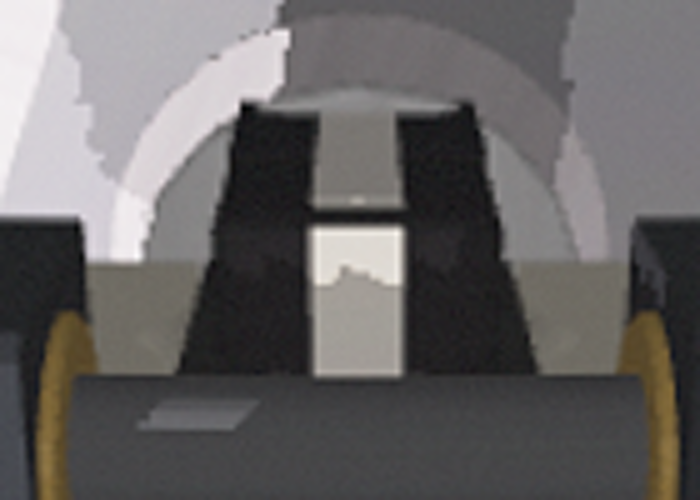

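carry_out(
  moves="0.01 0 0 0.001 0 0 0;0.01 0 0 0.002 0 0 0;0.01 0 0 0.003 0 0 0;0.01 0 0 0.004 0 0 0;0.01 0 0 0.005 0 0 0;0.01 0 0 0.005 0 0 0;0.01 0 0 0.005 0 0 0",
)

```text
clock: 12.3
tool_pos: [0.5681, 0.092, 0.2674]
orientation: [180.0, -0.1, 11.0]
force: [-2.8, -0.5, 6.3]
opening: 0.0257
```

carry_out(
  moves="0.01 0 0 0.0005 0 0 0;0.01 0 0 0.001 0 0 0;0.01 0 0 0.0015 0 0 0;0.01 0 0 0.002 0 0 0;0.01 0 0 0.002 0 0 0",
)

```text
clock: 12.8
tool_pos: [0.5681, 0.092, 0.2656]
orientation: [180.0, -0.1, 11.0]
force: [-4.6, -0.1, 8.8]
opening: 0.0255
```

```bash
python3 - <<'E'
from h import *
F=[]
for k in range(4):
    ctrl.snapshot('wrist') ; o=ctrl.get_obs(); F.append(np.r_[o['force'],o['tool_pos'][2]])
print(np.round(F,4),np.mean(F,0))
E
```

```text
[[-3.1769 -0.2341  8.3463  0.2656]
 [-3.6036  0.4982  7.5984  0.2656]
 [-3.3213  0.4139  9.869   0.2657]
 [-4.1199  0.2975  8.489   0.2656]] [-3.55540569  0.24386642  8.57565589  0.2656467 ]
```

carry_out(
  moves="0.01 -0.0003 0 0.0005 0 0 0;0.01 -0.0004 0 0.001 0 0 0;0.01 -0.0004 0 0.0015 0 0 0;0.01 -0.0004 0 0.0015 0 0 0",
)

```text
clock: 13.4
tool_pos: [0.568, 0.092, 0.2656]
orientation: [180.0, -0.2, 11.1]
force: [-6.7, -0.7, 19.5]
opening: 0.0258
```

```bash
python3 - <<'E'
from h import *
F=[]
for k in range(4):
    s=ctrl.snapshot('wrist') ; o=ctrl.get_obs(); F.append(np.r_[o['force'],o['tool_pos']])
print(np.round(F,4),np.mean(F,0),o['orientation'])
cv2.imwrite('pics/c8.png',cv2.resize(s['image'][180:280,240:380,::-1],None,fx=5,fy=5,interpolation=cv2.INTER_CUBIC))
a=snap('scene','s8');i=cv2.imread('pics/s8.png');cv2.imwrite('pics/d8.png',cv2.resize(i[200:300,320:460],None,fx=5,fy=5,interpolation=cv2.INTER_CUBIC))
E
```

```text
[[-7.6597  0.4048 18.8443  0.568   0.092   0.2656]
 [-7.5564  0.4563 19.6889  0.5679  0.0919  0.2655]
 [-6.3845  0.2404 19.7442  0.5679  0.092   0.2656]
 [-7.9667  0.2719 19.1619  0.568   0.0919  0.2655]] [-7.39180399  0.34333972 19.35978902  0.56795087  0.09194549  0.26554744] [179.96571987  -0.20062458  11.05224039]
```

View pics/c8.png

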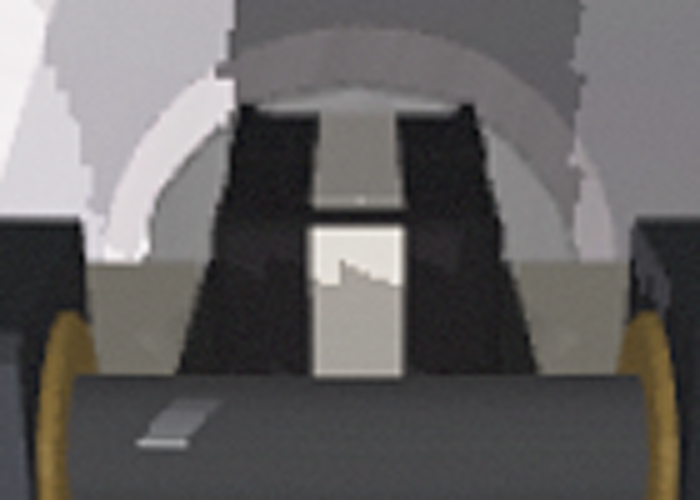

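View pics/d8.png

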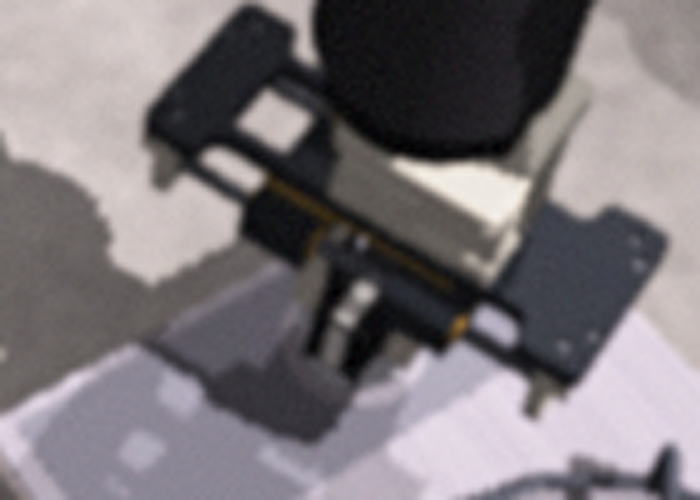

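carry_out(
  moves="0.01 0 0 -0.0005 0 0 0;0.01 0 0 -0.0005 0 0 0;0.01 0 0 -0.0005 0 0 0;0.01 0 0 -0.0005 0 0 0",
)

```text
clock: 14.05
tool_pos: [0.568, 0.0919, 0.2656]
orientation: [180.0, -0.2, 11.0]
force: [-6.3, 0.2, 16.0]
opening: 0.0255
```

```bash
python3 - <<'E'
from h import *
for k in range(3):
    s=ctrl.snapshot('wrist') ; o=ctrl.get_obs(); print(np.round(np.r_[o['force'],o['tool_pos'],o['opening'],o['clock']],4))
if o['force'][2]>11: print(ctrl.close_job())
E
```

```text
[-5.401  -0.4841 14.4823  0.568   0.092   0.2656  0.0255 14.1   ]
[-5.0164 -0.107  14.4031  0.568   0.092   0.2656  0.0259 14.15  ]
[-5.8182 -0.0388 15.0691  0.568   0.0919  0.2656  0.026  14.2   ]
the job is handed in; nothing more can be done
None
```

I picked up the black knob, leaving the pink one alone, and turned it so its pointer matched the red mark. I slid it onto the spindle and pressed it in to the stop. The job was handed in at about 14.2 s, with the knob still gripped and pressed.

**Last checks**
- **Seating:** contact began about where I had worked out the collar to be.
- **Press:** the tool then went about 8 mm further and stopped hard at z = 0.2656 m. It did not sink when I commanded 1.5 mm more, which fits the spindle being on its stop.
- **Force:** it peaked at about 19.5 N vertical, and I eased it to about 15 N before handing in.
- **Grip:** the opening held at about 26 mm, and the wrist pictures showed no slip in the fingers.

**Less certain**
- A sideways force of about 5–6 N remained in -x.
- My two estimates of how far forward the knob sits in the grip differed by about 0.9 mm. I aimed between them, and the knob went on without jamming.
- I did not measure again that the bowl, teapot and spoons are where they were; no move took the arm near them.

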